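# Sniff-test a pipe weld and check the detector on the reference leak

### The job

The capped pipe spool on the bench is charged with test gas: lift the pen leak detector straight up out of its dock and, nose down, run its tip slowly (about 3 cm/s) along the whole weld on top of the pipe, from the gauge end to the other end, keeping about 5 mm off the metal and never pressing on it. Then check the detector on the reference leak, the canister with the open cone on top: carry it over the things in between and stop with it upright and its tip centred 5 to 10 mm above the cone's mouth, without touching it. Finish there, still holding the detector steady, and leave everything else on the bench where it is.

Things in the scene. Friction and masses are not known exactly. Their poses are not given: they have to be found in the camera images.
- detector: cordless pen leak detector, 170 mm long, 90 g, standing nose-down in its dock, top 184 mm above the bench. Origin at its nose tip, z up along the pen to its blunt top. Steel nose 5 to 6 mm across up to 30 mm, 12 mm across at 36 to 60 mm; then the grey flat-faced body, 24 mm (along x) by 18 mm (along y), from 60 to 164 mm, and a rubber end
- detector_tip (a point): the tip (nose end) of the detector, same as its origin
- detector_grip (a point): point on the detector's axis 128 mm above the tip, good to grip across the 18 mm flats (along the pen's y); the pen goes on 42 mm above it
- dock: black charging dock fixed to the bench: foot 90 x 74 x 12 mm, post 50 x 44 mm, 86 mm high, with a pocket in its top. Origin under its centre, z up, x and y as the detector's. The detector's body rests 74 mm up in a 12 mm high collar (2 mm play), its nose in a 16 mm well, tip 14 mm above the bench. Not locked: it lifts straight up, clear after 75 mm
- spool: stainless pipe spool fixed on two white saddles: level 63.5 mm tube, axis 58 mm above the bench, capped with 92 mm wide clamps at both ends (inner faces at x = +-124 mm, tops at 104 mm, wing nuts to y = 55 mm). Origin on the bench under the tube's centre, x along it to the gauge end, z up. A dark weld bead, 6 mm wide, 1.5 mm proud, runs straight along the tube's top
- seam_start (a point): gauge end of the weld bead, on its crest, 91 mm above the bench (x = 55 mm on the spool). The round gauge, 40 mm across, stands on the tube at x = 94 to 116 mm, its top 153 mm above the bench; a brass gas cock sticks out of that end to x = 194 mm
- seam_end (a point): other end of the weld bead, on its crest, 91 mm above the bench (x = -105 mm on the spool); the weld is straight, 160 mm from start to end
- reference_leak: reference leak, standing loose on the bench, about 450 g: stainless reservoir 48 mm across with sloping shoulders, a brass neck with a small side plug, and on top an upturned cone, 22 mm across, with a dark mouth. The only one of the three canisters with a cone. Origin under its centre; 130 mm tall
- leak_mouth (a point): centre of the reference leak's cone mouth, level with the cone's rim, 130 mm above the bench
- gas_canister: bystander: canister with the same 48 mm stainless body but a round black knob on top, 128 mm tall, loose; origin under its centre
- spray_can: bystander: aluminium spray can with a paper band and white cap, 52 mm across, 138 mm tall, loose; origin under its centre
- steel_pot: bystander and obstacle: open stainless container, 90 mm across, 125 mm tall, loose, between the spool and the canisters; origin under its centre
- reducer: bystander: stainless pipe reducer standing on its 78 mm wide end, 90 mm tall, loose; origin under its centre
- spare_clamp: bystander: spare pipe clamp ring lying flat, 92 mm across, 17 mm high, loose; origin under its centre
- bowl: bystander: yellow plastic bowl, 180 mm across, 75 mm tall, loose; origin under its centre
- gasket_jar: bystander: clear jar with white lid, 62 mm across, 85 mm tall, loose; origin under its centre
- wrench: bystander: steel wrench lying flat at the side, loose; origin under it
Things that resemble listed ones, but are neither listed nor needed, are in the scene too. What is shaped like the reference_leak but purple is not meant.

How it is judged:
By the outcome, as a careful person would: the job done as asked, in the order asked, and still so for the second after the job is handed in, while the arm keeps its last pose, push and grip.
It also fails if it takes over 58 s, if anything falls off the work surface, if the arm or the gripper's body presses on something with over 40 N, if the wrist force passes 120 N, or if a joint passes its speed limit or range.

### The arm

A 7-joint arm with a two-finger parallel gripper is mounted at the origin on the work surface. World frame = base frame: x ahead of the robot, y to its left, z up, the work surface at z = 0. Lengths are in m, angles in rad, forces in N, time in s.
With the tool pointing down it reaches from about 0.4 to 0.85 m from the base axis. Payload 10.4 kg.
Tool frame: the origin (TCP) lies at the very end of the fingers, on their centre line; the grasp point (between the pads) lies r.tcp_to_grasp behind it (r.tcp_to_grasp is the distance from the TCP to the grasp point, in m); z points along the fingers, y is the line along which they close (so a half turn about z gives the same grasp; the last joint's range is limited). The gripper opens to 87 mm and grips with 3 to 60 N. Pads are 19 mm wide; open, the fingers measure 117 mm over their backs; the gripper's body (75 mm by 190 mm) begins 51 mm behind the grasp point.
Start: joints at [1.227, 0.332, -0.065, 1.46, 0.022, 1.35, -0.088], TCP at [0.197, -0.593, 0.223] pointing down, gripper open.
Joint ranges: [-2.6, 2.6], [-0.5, 2.12], [-1.47, 1.34], [0.16, 2.42], [-1.27, 4.41], [0.06, 2.06], [-2.6, 2.6]. Speed limits (rad/s): [2.22, 2.22, 2.79, 2.79, 3.14, 3.14, 3.14].

### API

Orientations are given as a unit quaternion [x, y, z, w].
In Python, from bench import monitor, cams, ticket, r gives the robot as it stands.
- The arm moves only by the shell command python3 -m crank 'ROWS' [OPENING] [FORCE]. ROWS is a JSON object whose one key "steps" holds a list of rows, each a list of 2 entries, a list of its own where there are three numbers: the shift along the world's x, y, z in units of 25 mm (1.0 is 25 mm), then the turn, a rotation vector about the world's x, y, z in units of 5 degrees (1.0 is 5 degrees). In form: {"steps": [[[x, y, z], [ax, ay, az]], ...]}. A call has 1 to 10 rows; each row shifts and turns the commanded pose from where the row before left it; what a row does not reach is not made up. A row lasts 1/12 s, in which the tool goes at most 41.7 mm and 7.16 degrees, less where a joint would pass 70% of its speed; a pose out of reach is approached as far as the arm can. A call is refused whole if a number of a shift passes 1 or a number of a turn 1, either way. A call with a gripper value outside its range is refused whole. OPENING is the finger opening in mm, from 0 to 87, set as the call begins (- or left out, the last holds). The fingers move at their own pace and stop on an object; FORCE is the grip in N (left out, the last holds). Time passes only in rows, so rows that do not move let the fingers close. It gives the time, the measured TCP pose, the force, the opening and the grip force at its end, in the units of the state.
- monitor.read_state(): the state, without advancing time (a new reading comes with each control period).
- cams.camera(name): name is "scene" or "top" or "wrist"; returns a dict with "pixels" (400x640x3 uint8, blue, green, red), "z_map" (400x640 float32, m along the optical axis (not along the pixel's ray), 0 where there is no reading), "vfov" (degrees; the focal length in pixels is half the picture's height over the tangent of half this angle, whatever the lens; pixels are square), "cx", "cy" (the principal point, pixels), "k1" (the pictures are not rectified: a ray, as slopes to the right and down, at radius r is drawn at 1 + k1 r^2 times it, then the intrinsics apply), "T" (4x4, takes a point from camera to world coordinates). Camera axes: x right, y up, looking along -z (the intrinsics and any distortion apply to the point x, -y, -z); pixel columns grow to the right and rows downward; lengths in m; the calibration is good to about 2 mm. A picture is of the moment at which its call begins.
- ticket.close_job(): hands the job in; it is judged then, once.
The state is a dict: "time": time; "joint_positions": joint angles; "joint_vel": joint speeds; "joint_torque": joint torques, N m; "ee_pos": TCP position; "eef_rot": TCP orientation; "ft_force": force on the tool from outside, world axes, zero at the start; "torque": the same for the moment, N m; "width": finger opening in m; "grip_force": force on a finger pad.
Only numpy, scipy, OpenCV 4.12 (cv2) and the standard library are available. Lean on these libraries where they do the work, as an engineer would, in place of code of your own. Each camera call takes 0.05 s, during which the arm holds its last target. There are 200 camera calls.

## Working session

There is one attempt and no reset: what is moved stays moved. The work goes in short steps, Python scripts to look and compute and a shell command to move; the robot and the scene stay as the last step left them, time stands still between calls to the robot, and variables do not carry over. Pictures are saved under pics/ and viewed, at most 12 in all, crops included, and the job is handed in when it is done.

```bash
ls; mkdir -p pics; cat > h.py <<'E'
import numpy as np, cv2
from bench import monitor, cams, ticket, r
def K(c):
    h,w=c["pixels"].shape[:2]; f=h/2/np.tan(np.radians(c["vfov"])/2)
    return np.array([[f,0,c["cx"]],[0,f,c["cy"]],[0,0,1]]), np.array([c["k1"],0,0,0,0.])
def rays(c,uv):
    k,d=K(c); p=cv2.undistortPoints(np.float64(uv).reshape(-1,1,2),k,d,None,None).reshape(-1,2)
    v=np.c_[p[:,0],-p[:,1],-np.ones(len(p))]
    return c["T"][:3,3], v@c["T"][:3,:3].T
def onplane(c,uv,z):
    o,v=rays(c,uv); return o+v*((z-o[2])/v[:,2])[:,None]
def cloud(c):
    h,w=c["z_map"].shape; uv=np.stack(np.meshgrid(np.arange(w),np.arange(h)),-1).reshape(-1,2)
    o,v=rays(c,uv); return (o+v*c["z_map"].reshape(-1,1)).reshape(h,w,3)
def proj(c,P):
    k,d=K(c); q=(np.atleast_2d(P)-c["T"][:3,3])@c["T"][:3,:3]; q=q*[1,-1,-1]
    return cv2.projectPoints(q,np.zeros(3),np.zeros(3),k,d)[0].reshape(-1,2)
E
python3 - <<'E'
from h import *
import pickle
s=monitor.read_state(); print(s, r.tcp_to_grasp)
D={}
for n in ("scene","top","wrist"):
    c=cams.camera(n); D[n]=c; cv2.imwrite(f"pics/{n}0.png",c["pixels"]); print(n,c["vfov"],c["k1"],c["cx"],c["cy"],c["T"].round(3).tolist())
pickle.dump(D,open("d0.pkl","wb"))
E
```

```text
pics
{'time': 0.0, 'joint_positions': array([ 1.22736292,  0.33289339, -0.06471493,  1.46094417,  0.02160592,
        1.34991207, -0.0884793 ]), 'joint_vel': array([-3.58937630e-04, -3.52165893e-04, -1.37629312e-03, -1.24336235e-03,
       -1.48880703e-03,  1.42065958e-03,  1.62963262e-05]), 'joint_torque': array([ 5.70549000e-04, -6.23254108e+01,  2.46119028e-02, -3.89883077e+01,
       -6.15100167e-02,  4.01715073e-02,  1.42211047e-04]), 'ee_pos': array([ 0.19697432, -0.59273318,  0.22173919]), 'eef_rot': array([ 9.87155979e-01,  1.59757751e-01, -1.50595986e-04, -7.14859099e-04]), 'ft_force': array([0.64771499, 0.81541577, 0.13753763]), 'torque': array([ 0.04264617, -0.03032964, -0.01915223]), 'grip_force': 0.0, 'width': 0.0870424499300951} 0.0187
scene 52.73580081020298 -0.06071263821587954 322.19754212790355 197.63798019011278 [[-0.064, -0.75, 0.659, 1.23], [0.998, -0.046, 0.045, 0.046], [-0.003, 0.66, 0.751, 0.878], [0.0, 0.0, 0.0, 1.0]]
top 57.943443822508094 -0.08371575679289799 326.3761153333689 199.50419420799747 [[0.014, 0.992, -0.128, 0.402], [-1.0, 0.014, -0.004, -0.026], [-0.002, 0.128, 0.992, 1.294], [0.0, 0.0, 0.0, 1.0]]
wrist 69.07863541686706 -0.004739546986631623 313.5860246729891 203.17734789182788 [[0.316, 0.907, 0.278, 0.273], [-0.949, 0.302, 0.093, -0.567], [0.0, -0.293, 0.956, 0.383], [0.0, 0.0, 0.0, 1.0]]
```

View pics/top0.png

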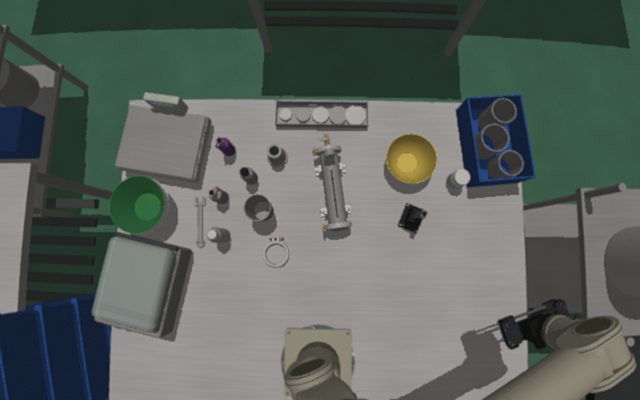

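View pics/scene0.png

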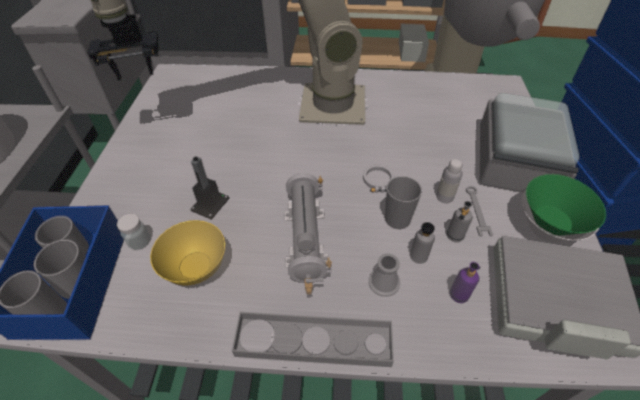

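```bash
python3 - <<'E'
from h import *
import pickle
D=pickle.load(open("d0.pkl","rb"))
t=D["top"]["pixels"]; s=D["scene"]["pixels"]
cv2.imwrite("pics/c1.png",np.vstack([cv2.resize(t[125:245,190:470],(800,343),interpolation=cv2.INTER_CUBIC)[:, :]]))
a=cv2.resize(s[150:310,185:345],(400,400),interpolation=cv2.INTER_CUBIC);b=cv2.resize(s[150:310,345:505],(400,400),interpolation=cv2.INTER_CUBIC)
cv2.imwrite("pics/c2.png",np.hstack([a,b]))
for n in ("top","scene"):
    P=cloud(D[n]); np.save(n+".npy",P)
P=np.load("top.npy")
z=P[...,2]
# components by height over bench
m=((z>0.012)&(z<0.3)&(P[...,0]>0.25)&(P[...,0]<0.8)&(P[...,1]>-.5)&(P[...,1]<.5)).astype(np.uint8)
n,l,st,ce=cv2.connectedComponentsWithStats(m)
for i in range(1,n):
    if st[i,4]>25:
        q=P[l==i]; print(ce[i].round(0),st[i,4],q.mean(0).round(3),np.percentile(q,2,0).round(3),np.percentile(q,98,0).round(3))
E
```

```text
[191. 154.] 1290 [0.714 0.456 0.075] [0.626 0.418 0.033] [0.797 0.498 0.087]
[413. 156.] 1439 [ 0.723 -0.328  0.041] [ 0.631 -0.398  0.013] [ 0.793 -0.237  0.077]
[332. 186.] 1868 [ 0.606 -0.041  0.085] [ 0.462 -0.091  0.048] [0.771 0.01  0.15 ]
[225. 146.] 248 [0.742 0.333 0.081] [0.727 0.316 0.016] [0.764 0.357 0.133]
[276. 154.] 312 [0.719 0.157 0.066] [0.695 0.131 0.014] [0.747 0.185 0.095]
[248. 175.] 228 [0.638 0.246 0.089] [0.621 0.23  0.016] [0.66  0.27  0.131]
[457. 178.] 298 [ 0.64  -0.475  0.067] [ 0.615 -0.498  0.014] [ 0.671 -0.458  0.089]
[218. 195.] 243 [0.568 0.347 0.085] [0.548 0.332 0.019] [0.591 0.371 0.132]
[256. 207.] 420 [0.531 0.216 0.083] [0.483 0.163 0.016] [0.566 0.247 0.128]
[413. 217.] 389 [ 0.503 -0.316  0.079] [ 0.469 -0.345  0.012] [ 0.549 -0.285  0.184]
[218. 235.] 300 [0.432 0.336 0.101] [0.409 0.32  0.02 ] [0.456 0.362 0.14 ]
[276. 251.] 221 [0.38  0.154 0.017] [0.33  0.111 0.013] [0.428 0.199 0.022]
[173. 267.] 1194 [0.326 0.477 0.113] [0.254 0.456 0.022] [0.393 0.499 0.166]
```

View pics/c1.png

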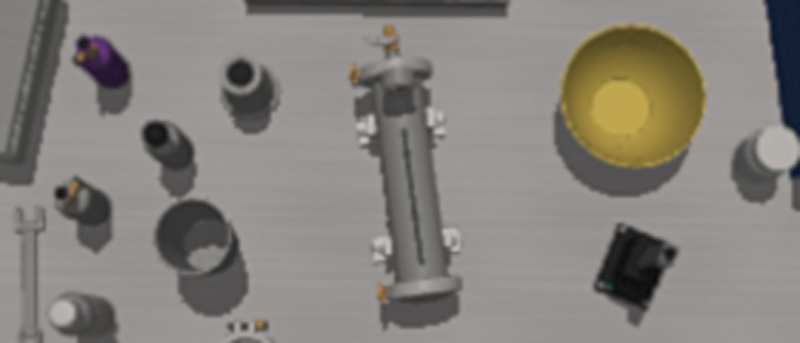

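View pics/c2.png

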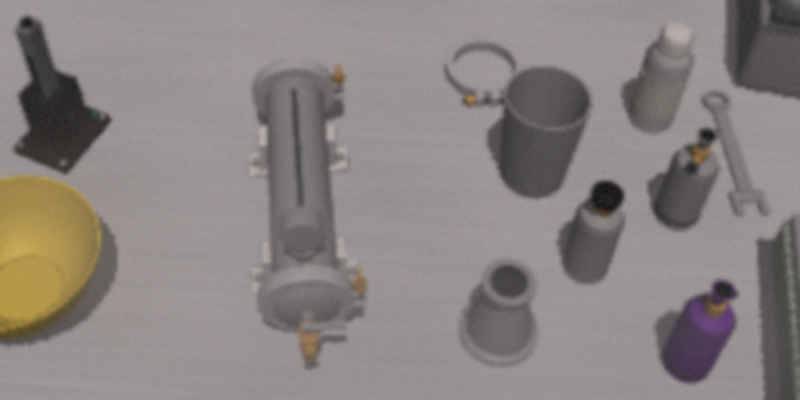

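```bash
python3 - <<'E'
from h import *
import pickle
D=pickle.load(open("d0.pkl","rb"))
Q=np.concatenate([np.load(n+".npy").reshape(-1,3) for n in ("top","scene")])
I=np.concatenate([np.full(400*640,i) for i in (0,1)])
near=lambda x,y,rr:np.hypot(Q[:,0]-x,Q[:,1]-y)<rr
px=np.concatenate([D[n]["pixels"].reshape(-1,3) for n in("top","scene")]).max(1)
d=near(.505,-.316,.09)
for i in (0,1):
    for lo,hi in((.008,.017),(.08,.09),(.1,.16),(.178,.19)):
        q=Q[d&(I==i)&(Q[:,2]>lo)&(Q[:,2]<hi)&(px<90)]
        if len(q)>4: print(i,lo,len(q),q.mean(0).round(4),cv2.minAreaRect(q[:,:2].astype(np.float32)*1000))
q=Q[d&(Q[:,2]>.008)&(Q[:,2]<.017)&(px<90)]; print("both",cv2.minAreaRect(q[:,:2].astype(np.float32)*1000))
for i,n in enumerate(("top","scene")):
    c=D[n];P=np.load(n+".npy")
    g=c["pixels"].astype(int).max(2)
    m=(P[...,2]>.083)&(P[...,2]<.1)&(P[...,0]>.44)&(P[...,0]<.64)&(abs(P[...,1]+.04)<.012+.02)
    loc=cv2.blur(c["pixels"].max(2),(15,15)).astype(int)
    mm=m&(g<loc-22); v,u=np.nonzero(mm)
    n_,l,st,_=cv2.connectedComponentsWithStats(mm.astype(np.uint8)); k=1+np.argmax(st[1:,4]); v,u=np.nonzero(l==k)
    W=onplane(c,np.c_[u,v],.091)[:,:2]; ce=W.mean(0); _,_,vt=np.linalg.svd(W-ce); e=vt[0]*np.sign(vt[0][0]); t=(W-ce)@e
    print(n,len(u),"weld",(ce+e*t.max()).round(4),(ce+e*t.min()).round(4),np.degrees(np.arctan2(e[1],e[0])),t.max()-t.min())
for i in(0,1):
  q=Q[near(.568,.347,.06)&(I==i)&(Q[:,2]>.122)]; print("leak",i,len(q),q.mean(0).round(4),q.min(0).round(4),q.max(0).round(4))
  q=Q[near(.568,.347,.06)&(I==i)&(Q[:,2]>.02)&(Q[:,2]<.08)]; print(cv2.minEnclosingCircle(q[:,:2].astype(np.float32)))
E
```

```text
0 0.008 203 [ 0.498  -0.3125  0.0121] ((505.8644714355469, -325.30487060546875), (69.89712524414062, 89.40806579589844), 67.54695892333984)
0 0.08 108 [ 0.5041 -0.3183  0.0857] ((506.44732666015625, -323.4964294433594), (42.54749298095703, 51.834110260009766), 72.97998046875)
0 0.1 42 [ 0.5041 -0.3176  0.1304] ((504.55963134765625, -318.0130920410156), (26.810882568359375, 11.412412643432617), 11.60327434539795)
0 0.178 25 [ 0.5063 -0.3241  0.1825] ((506.3318786621094, -325.58551025390625), (18.011932373046875, 14.379193305969238), 26.10684585571289)
1 0.008 293 [ 0.526  -0.3185  0.0124] ((509.87384033203125, -324.0563049316406), (71.15438842773438, 89.24970245361328), 66.55494689941406)
1 0.08 159 [ 0.5163 -0.3216  0.0859] ((508.9012145996094, -324.4524841308594), (44.37562561035156, 50.14845275878906), 64.26868438720703)
1 0.1 162 [ 0.5133 -0.3225  0.1296] ((512.4191284179688, -322.0786437988281), (12.992015838623047, 25.049190521240234), 38.96879577636719)
1 0.178 28 [ 0.5102 -0.323   0.1822] ((511.2724609375, -324.6351318359375), (13.012965202331543, 16.6989803314209), 78.42794799804688)
both ((507.64013671875, -323.7303466796875), (73.40608215332031, 91.83433532714844), 68.18762969970703)
top 33 weld [ 0.6377 -0.0386] [ 0.5559 -0.0497] 7.73153358697283 0.08257045760493888
scene 74 weld [ 0.6377 -0.0379] [ 0.5018 -0.0574] 8.152293339680128 0.1372655783248019
leak 0 34 [0.5716 0.3571 0.1304] [0.562  0.3472 0.1267] [0.5824 0.3681 0.1336]
((0.5700328946113586, 0.3528127670288086), 0.023937547579407692)
leak 1 45 [0.5731 0.3574 0.1309] [0.5617 0.3494 0.1241] [0.5835 0.3672 0.1346]
((0.5764602422714233, 0.3561921715736389), 0.02392490766942501)
```

```bash
python3 -m crank '{"steps":[[[0.9,0.75,0.5],[0,0,-0.6]],[[0.9,0.75,0.5],[0,0,-0.6]],[[0.9,0.75,0.5],[0,0,-0.6]],[[0.9,0.75,0.5],[0,0,-0.6]],[[0.9,0.75,0.5],[0,0,-0.6]],[[0.9,0.75,0],[0,0,-0.6]],[[0.9,0.75,0],[0,0,-0.6]],[[0.9,0.75,0],[0,0,-0.6]],[[0.9,0.75,0],[0,0,-0.6]]]}' 50
python3 -m crank '{"steps":[[[0.5,0.75,0],[0,0,-0.7]],[[0.5,0.75,0],[0,0,-0.7]],[[0.3,0.75,0],[0,0,-0.7]],[[0,0.5,0],[0,0,-0.6]],[[0,0,0],[0,0,0]],[[0,0,0],[0,0,0]],[[0,0,0],[0,0,0]]]}'
python3 - <<'E'
from h import *
import pickle
from scipy.spatial.transform import Rotation as R
s=monitor.read_state(); M=R.from_quat(s["eef_rot"]).as_matrix(); print(s["ee_pos"],np.degrees(np.arctan2(M[1,1],M[0,1])),M[:,2],s["time"])
c=cams.camera("wrist"); cv2.imwrite("pics/w1.png",c["pixels"]); pickle.dump(c,open("w1.pkl","wb"))
P=cloud(c).reshape(-1,3); d=(np.hypot(P[:,0]-.508,P[:,1]+.324)<.09)
for lo,hi in((.008,.017),(.08,.09),(.1,.16),(.178,.19)):
    q=P[d&(P[:,2]>lo)&(P[:,2]<hi)]
    if len(q)>4: print(lo,len(q),q.mean(0).round(4),cv2.minAreaRect(q[:,:2].astype(np.float32)*1000))
E
```

```text
time: 0.9
ee_pos: [0.4004, -0.4232, 0.2849]
eef_rot: [0.997, -0.076, -0.0, -0.0]
ft_force: [0.2, -0.9, -0.3]
width: 0.0503
grip_force: 0.0
time: 1.48
ee_pos: [0.4315, -0.3567, 0.285]
eef_rot: [0.981, -0.192, -0.0, 0.0]
ft_force: [-0.2, -0.4, -0.2]
width: 0.05
grip_force: 0.0
[ 0.43149105 -0.35671513  0.28497945] -112.09845009473679 [-3.94374408e-04 -5.04946526e-04 -9.99999795e-01] 1.4833
0.008 1555 [ 0.5086 -0.3387  0.0112] ((505.6571960449219, -327.9859313964844), (73.79345703125, 89.644287109375), 67.90191650390625)
0.08 813 [ 0.5067 -0.3353  0.0851] ((505.57275390625, -327.7935791015625), (44.553775787353516, 48.574798583984375), 67.91069793701172)
0.1 222 [ 0.5059 -0.3358  0.134 ] ((506.9772033691406, -334.67376708984375), (27.39232063293457, 11.700804710388184), 10.439098358154297)
0.178 240 [ 0.5059 -0.3286  0.1826] ((506.3290100097656, -328.78900146484375), (15.305448532104492, 16.738082885742188), 65.0935287475586)
```

View pics/w1.png

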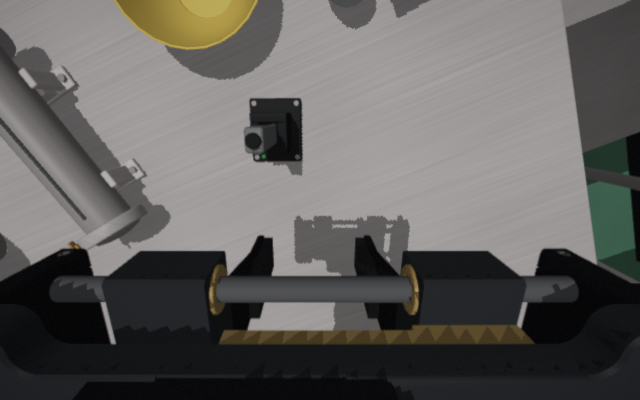

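```bash
python3 -m crank '{"steps":[[[0.6,0.24,-0.4],[0,0,0]],[[0.6,0.24,-0.4],[0,0,0]],[[0.6,0.24,-0.4],[0,0,0]],[[0.6,0.24,-0.4],[0,0,0]],[[0.6,0.22,-0.4],[0,0,0]],[[0,0,0],[0,0,0]],[[0,0,0],[0,0,0]]]}' 50
python3 - <<'E'
from h import *
import pickle
s=monitor.read_state(); print(s["ee_pos"])
c=cams.camera("wrist"); cv2.imwrite("pics/w2.png",c["pixels"]); pickle.dump(c,open("w2.pkl","wb"))
print("tcp px",proj(c,s["ee_pos"]))
P=cloud(c).reshape(-1,3); d=(np.hypot(P[:,0]-.508,P[:,1]+.324)<.09)
for lo,hi in((.008,.017),(.08,.09),(.1,.16),(.178,.19)):
    q=P[d&(P[:,2]>lo)&(P[:,2]<hi)]
    if len(q)>4: print(lo,len(q),q.mean(0).round(4),cv2.minAreaRect(q[:,:2].astype(np.float32)*1000))
E
```

```text
time: 2.12
ee_pos: [0.5069, -0.3265, 0.2341]
eef_rot: [0.981, -0.191, -0.001, -0.0]
ft_force: [-1.2, -0.7, 0.5]
width: 0.05
grip_force: 0.0
[ 0.50686202 -0.32650262  0.2340978 ]
tcp px [[313.27089665 251.76625121]]
0.008 1657 [ 0.5206 -0.3337  0.0113] ((505.981689453125, -327.947265625), (74.00590515136719, 89.51105499267578), 67.76215362548828)
0.08 1120 [ 0.511  -0.3298  0.0851] ((505.9046936035156, -327.9499206542969), (43.937259674072266, 49.955650329589844), 68.03324127197266)
0.1 307 [ 0.5168 -0.3322  0.1332] ((515.9002685546875, -331.9974670410156), (17.918304443359375, 4.075906276702881), 67.59760284423828)
0.178 287 [ 0.5065 -0.3282  0.1826] ((506.483154296875, -328.0971984863281), (14.548222541809082, 18.990198135375977), 61.2462158203125)
```

View pics/w2.png

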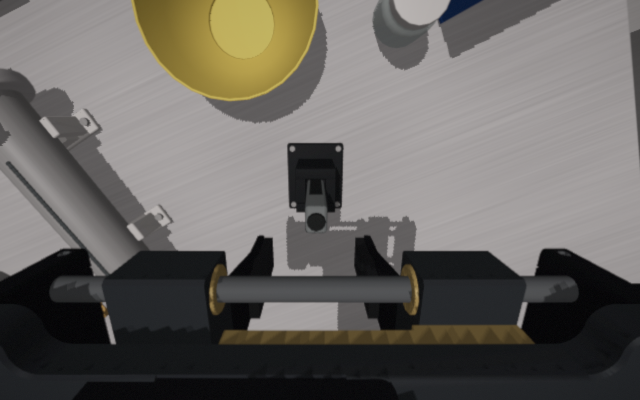

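```bash
python3 -m crank '{"steps":[[[-0.03,-0.06,-0.2],[0,0,0]],[[0,0,-0.6],[0,0,0]],[[0,0,-0.7],[0,0,0]],[[0,0,-0.7],[0,0,0]],[[0,0,-0.7],[0,0,0]],[[0,0,-0.7],[0,0,0]],[[0,0,-0.5],[0,0,0]],[[0,0,-0.35],[0,0,0]],[[0,0,0],[0,0,0]],[[0,0,0],[0,0,0]]]}' 50
python3 -m crank '{"steps":[[[0,0,0],[0,0,0]],[[0,0,0],[0,0,0]],[[0,0,0],[0,0,0]],[[0,0,0],[0,0,0]],[[0,0,0],[0,0,0]],[[0,0,0],[0,0,0]]]}' 0 20
```

```text
time: 3.0
ee_pos: [0.5063, -0.328, 0.1242]
eef_rot: [0.981, -0.192, 0.0, 0.0]
ft_force: [-0.1, -0.7, 0.8]
width: 0.0498
grip_force: 0.0
time: 3.5
ee_pos: [0.5064, -0.3276, 0.124]
eef_rot: [0.981, -0.192, 0.0, 0.0]
ft_force: [-0.2, -0.3, -0.5]
width: 0.0178
grip_force: 6.5
```

```bash
python3 -m crank '{"steps":[[[0,0,0],[0,0,0]],[[0,0,0],[0,0,0]],[[0,0,0],[0,0,0]],[[0,0,0.1],[0,0,0]],[[0,0,0.2],[0,0,0]],[[0,0,0.3],[0,0,0]],[[0,0,0.4],[0,0,0]],[[0,0,0.5],[0,0,0]],[[0,0,0.5],[0,0,0]]]}'
python3 -m crank '{"steps":[[[0,0,0.5],[0,0,0]],[[0,0,0.5],[0,0,0]],[[0,0,0.5],[0,0,0]],[[0,0,0.5],[0,0,0]],[[0,0,0.5],[0,0,0]],[[0,0,0.5],[0,0,0]],[[0,0,0.5],[0,0,0]],[[0,0,0.3],[0,0,0]],[[0,0,0],[0,0,0]],[[0,0,0],[0,0,0]]]}'
python3 - <<'E'
from h import *
import pickle
s=monitor.read_state(); print(s["ee_pos"],s["ft_force"]); tip=s["ee_pos"]-[0,0,.1093]
D={}
for n in ("top","scene","wrist"):
    c=cams.camera(n); D[n]=c; u=proj(c,tip)[0]; print(n,u.round(1)); cv2.imwrite(f"pics/g_{n}.png",c["pixels"])
pickle.dump(D,open("g.pkl","wb"))
def crop(n,u,w,k):
    p=D[n]["pixels"]; x,y=u.astype(int); x=np.clip(x,w,639-w);y=np.clip(y,w,399-w); q=p[y-w:y+w,x-w:x+w].copy(); return cv2.resize(q,(390,390),interpolation=cv2.INTER_CUBIC)
cv2.imwrite("pics/g1.png",np.hstack([crop("scene",proj(D["scene"],tip)[0],50,4),crop("wrist",proj(D["wrist"],tip)[0],80,4)]))
E
```

```text
time: 4.25
ee_pos: [0.5065, -0.3277, 0.1755]
eef_rot: [0.981, -0.192, 0.0, 0.0]
ft_force: [0.8, 0.3, -1.6]
width: 0.0176
grip_force: 20.0
time: 5.08
ee_pos: [0.5064, -0.3277, 0.2689]
eef_rot: [0.981, -0.192, 0.0, 0.0]
ft_force: [-0.4, 0.0, -1.0]
width: 0.0178
grip_force: 20.0
[ 0.50642542 -0.32766242  0.26888146] [-0.38328956  0.0071331  -1.0238795 ]
top [422.6 214. ]
scene [196.4 164.5]
wrist [313.3 200.7]
```

View pics/g1.png

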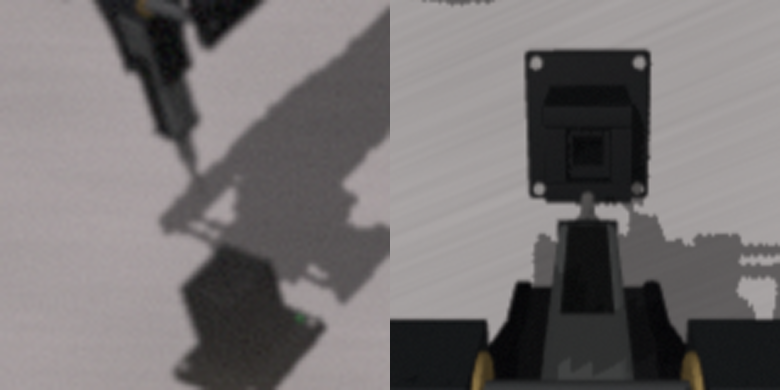

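```bash
python3 - <<'E'
from h import *
import pickle
D=pickle.load(open("g.pkl","rb")); tcp=np.array([.5064,-.3277,.2689])
for n in D:
    P=cloud(D[n]).reshape(-1,3); q=P[(np.hypot(*(P[:,:2]-tcp[:2]).T)<.03)&(P[:,2]>.12)&(P[:,2]<.27)]
    print(n,len(q),"lowest z",np.sort(q[:,2])[:5].round(4) if len(q) else "")
    for lo in np.arange(.155,.27,.01):
        k=q[(q[:,2]>lo)&(q[:,2]<lo+.01)]
        if len(k)>3: print(lo.round(3),len(k),((k.min(0)+k.max(0))/2-tcp).round(4)[:2]*1000)
g=D["scene"]["pixels"].max(2); print(g[150:172,186:206])
E
```

```text
top 0 lowest z 
scene 226 lowest z [0.162  0.1661 0.1688 0.1707 0.1735]
0.165 4 [1.1 3.8]
0.175 8 [1.4 3.2]
0.185 6 [1.4 4.8]
0.195 15 [1.9 3.5]
0.205 15 [1.3 4.5]
0.215 14 [3.2 3.8]
0.225 37 [5.4 3.9]
0.235 35 [4.8 3.6]
0.245 44 [5.1 4.9]
0.255 31 [5.3 2.8]
0.265 16 [6.8 7.9]
wrist 784 lowest z [0.1572 0.1574 0.1578 0.1593 0.16  ]
0.155 12 [-0.2  0. ]
0.165 16 [ 0.2 -0.2]
0.175 19 [ 0.6 -0.3]
0.185 5 [ 3.4 -1.5]
0.195 9 [ 3.5 -1.4]
0.215 47 [ 9.3 -4.1]
0.225 102 [ 9.2 -3.7]
0.235 123 [ 8.5 -3.2]
0.245 142 [ 8.5 -3.1]
0.255 161 [ 8.9 -3. ]
0.265 148 [ 9.5 -3.9]
[[164 158 144 132 111  75  60  62  87 125 156 166 166 167 166 165 165 165
  159 143]
 [167 162 163 157 138 100  70  71  80 114 146 166 165 167 167 165 165 163
  148 118]
 [166 166 167 162 149 120  82  70  76 103 138 159 165 167 165 164 163 155
  133 103]
 [168 168 166 166 156 131  94  74  72  90 130 156 167 166 166 163 158 141
  113  96]
 [165 166 167 166 163 144 110  85  78  86 122 155 164 165 161 157 142 118
   97  89]
 [167 169 167 169 165 156 131 106  87  90 125 156 164 160 146 130 117 102
   91  90]
 [168 166 167 166 166 
[... 638 characters left out ...]
 107 129
  152 150]
 [167 167 166 163 153 135 119 100  91  89  91  88  88  86  93 105 129 149
  160 156]
 [165 167 165 159 140 111  97  94  93  90  87  87  88  91 105 129 149 162
  163 153]
 [166 165 163 146 122 100  93  91  90  90  91  92  94 105 131 151 163 165
  163 142]
 [167 163 148 124 103  92  91  91  93  89  91  94 107 128 150 162 165 167
  162 138]
 [161 147 124 101  95  91  90  92  95  89  92 101 124 150 163 165 164 165
  162 147]
 [152 125 102  93  92  94  90  91  92  90  90 102 128 151 158 157 160 166
  166 152]
 [144 111  96  91  95  92  90  95 100 107 107 111 117 127 127 131 144 153
  152 136]
 [147 114  97  90  91  94  93  97 115 129 137 139 128 110 101 106 115 125
  123 109]]
```

```bash
python3 -m crank '{"steps":[[[0.2,0.4,0.24],[0,0,0.3]],[[0.32,0.7,0],[0,0,0.4]],[[0.33,0.73,0],[0,0,0.4]],[[0.33,0.73,0],[0,0,0.4]],[[0.33,0.73,0],[0,0,0.4]],[[0.33,0.73,0],[0,0,0.4]],[[0.33,0.73,0],[0,0,0.4]],[[0.33,0.73,0],[0,0,0.4]],[[0.33,0.73,0],[0,0,0.4]],[[0.33,0.73,0],[0,0,0.4]]]}'
python3 -m crank '{"steps":[[[0.33,0.73,0],[0,0,0.4]],[[0.33,0.73,0],[0,0,0.4]],[[0.33,0.73,0],[0,0,0.4]],[[0.33,0.73,0],[0,0,0.4]],[[0.33,0.73,0],[0,0,0.4]],[[0.33,0.73,0],[0,0,0.1]],[[0.2,0.35,0],[0,0,0]],[[0,0,0],[0,0,0]],[[0,0,0],[0,0,0]],[[0,0,0],[0,0,0]]]}'
cat > look.py <<'E'
from h import *
import sys,pickle
from scipy.spatial.transform import Rotation as R
s=monitor.read_state(); M=R.from_quat(s["eef_rot"]).as_matrix(); print(s["ee_pos"].round(4),"yaw x",np.degrees(np.arctan2(M[1,0],M[0,0])).round(2),"tilt",M[:2,2].round(4),s["ft_force"].round(1),s["time"])
tip=s["ee_pos"]-[0,0,.1093]
c=cams.camera("wrist"); pickle.dump(c,open(sys.argv[1]+".pkl","wb")); u=proj(c,tip)[0]; print("pred tip px",u.round(1))
x,y=u.astype(int); p=c["pixels"][max(0,y-100):y+100,x-130:x+130]; print("crop origin",x-130,max(0,y-100),"scale 3")
cv2.imwrite(f"pics/{sys.argv[1]}.png",cv2.resize(p,None,fx=3,fy=3,interpolation=cv2.INTER_CUBIC))
E
python3 look.py s1
```

```text
time: 6.07
ee_pos: [0.5861, -0.1522, 0.2748]
eef_rot: [1.0, -0.021, -0.0, 0.0]
ft_force: [1.1, -0.8, -1.3]
width: 0.0179
grip_force: 20.0
time: 6.9
ee_pos: [0.6397, -0.0374, 0.2747]
eef_rot: [0.998, 0.068, -0.0, 0.0]
ft_force: [-0.6, 0.2, -1.0]
width: 0.0179
grip_force: 20.0
[ 0.6397 -0.0374  0.2747] yaw x 7.79 tilt [-0.0002 -0.001 ] [-0.6  0.2 -1. ] 6.9
pred tip px [313.2 200.8]
crop origin 183 100 scale 3
```

View pics/s1.png

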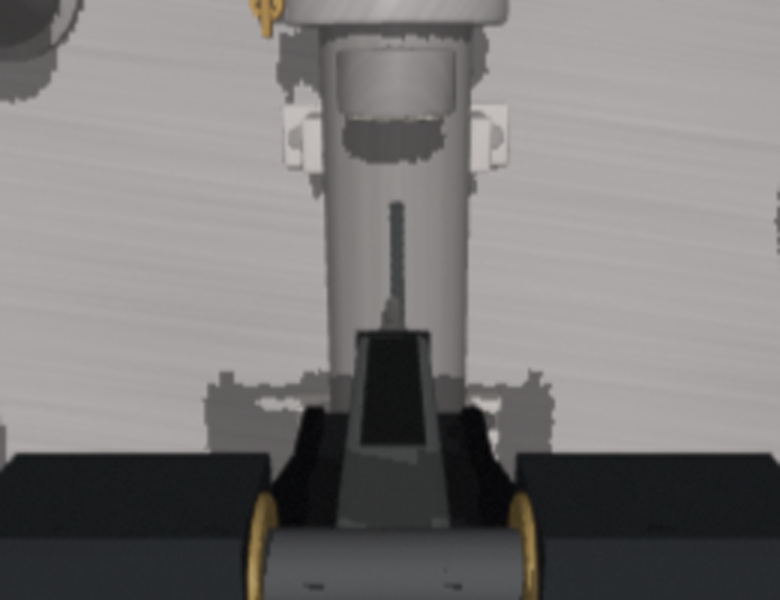

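```bash
python3 - <<'E'
from h import *
import pickle
c=pickle.load(open("s1.pkl","rb")); g=c["pixels"].max(2).astype(int)
rows=[]
for v in range(164,196,2):
    row=g[v,302:330]; w=np.clip(row.max()*0.75-row,0,None); 
    if w.sum()>40: rows.append((302+(w*np.arange(28)).sum()/w.sum(),v))
print(np.round(rows,1)[:3],np.round(rows,1)[-2:])
print(g[160:174,315].tolist())
W=onplane(c,rows,.091); f=np.polyfit(W[:,0],W[:,1],1); print(f,np.degrees(np.arctan(f[0])))
print("start",onplane(c,[(315.3,167.5)],.091), "yline at .6397",np.polyval(f,.6397))
# tip pixel
for v in range(192,206,2): print(v,g[v,304:324].tolist())
# tube side edges at z=.058 per row
for v in (180,190,205): print(v,g[v,283:300].tolist(),g[v,330:346].tolist())
E
```

```text
[[314.7 168. ]
 [314.7 170. ]
 [314.7 172. ]] [[314.8 192. ]
 [315.1 194. ]]
[148, 148, 147, 147, 148, 146, 133, 92, 71, 68, 70, 71, 72, 70]
[ 0.14780004 -0.13397088] 8.407451196375392
start [[ 0.659269   -0.03726512  0.091     ]] yline at .6397 -0.03942319256288307
192 [137, 138, 139, 137, 138, 139, 142, 144, 138, 84, 69, 72, 72, 96, 137, 143, 143, 143, 142, 142]
194 [137, 138, 139, 137, 138, 139, 142, 144, 139, 92, 70, 70, 68, 85, 135, 143, 144, 143, 142, 142]
196 [137, 138, 139, 138, 138, 139, 142, 144, 138, 84, 68, 71, 69, 85, 136, 143, 142, 142, 142, 142]
198 [137, 139, 139, 138, 138, 139, 142, 143, 134, 95, 75, 71, 69, 84, 135, 143, 143, 143, 142, 142]
200 [137, 139, 138, 138, 138, 139, 140, 123, 93, 86, 88, 85, 72, 80, 136, 143, 142, 143, 142, 142]
202 [137, 139, 139, 138, 138, 139, 138, 109, 85, 84, 85, 84, 75, 86, 136, 143, 143, 142, 142, 142]
204 [136, 139, 138, 138, 138, 135, 100, 78, 78, 81, 83, 82, 75, 81, 135, 143, 143, 143, 142, 142]
180 [171, 171, 171, 171, 171, 171, 171, 168, 134, 101, 98, 106, 113, 120, 123, 123, 126] [131, 127, 124, 122, 119, 114, 108, 100, 105, 163, 173, 173, 173, 173, 173, 173]
190 [169, 169, 170, 170, 171, 171, 172, 171, 152, 105, 97, 103, 110, 118, 122, 123, 125] [130, 127, 124, 122, 118, 113, 107, 101, 117, 164, 171, 172, 172, 172, 172, 171]
205 [167, 167, 167, 168, 168, 169, 169, 169, 165, 120, 97, 100, 108, 115, 120, 123, 124] [129, 126, 124, 122, 117, 112, 106, 101, 123, 164, 171, 172, 172, 172, 172, 172]
```

```bash
python3 - <<'E'
from h import *
import pickle
D=pickle.load(open("d0.pkl","rb"))
a=onplane(D["top"],[(331.4,169.8),(337.7,217.4)],.091); print(a, np.linalg.norm(a[0]-a[1]))
b=onplane(D["scene"],[(185+301*.4,150+206*.4),(185+294*.4,150+89*.4)],.091); print(b, np.linalg.norm(b[0]-b[1]))
# spool mid-line: cloud of tube: yaw from wrist edges
c=pickle.load(open("s1.pkl","rb"))
L=onplane(c,[(291.2,180),(291.9,205)],.06);Rr=onplane(c,[(338.6,180),(338.2,205)],.06); print((L+Rr)/2)
E
```

```text
[[ 0.65921709 -0.03738609  0.091     ]
 [ 0.4975662  -0.0603885   0.091     ]] 0.163279267240442
[[ 0.65371667 -0.03428908  0.091     ]
 [ 0.50024874 -0.05592885  0.091     ]] 0.15498608851480317
[[ 0.63728849 -0.04004155  0.06      ]
 [ 0.60300994 -0.04499578  0.06      ]]
```

```bash
python3 -m crank '{"steps":[[[0.4,0.01,0],[0,0,0]],[[0.4,0.01,-0.2],[0,0,0]],[[0.11,0,-0.4],[0,0,0]],[[0,0,-0.5],[0,0,0]],[[0,0,-0.5],[0,0,0]],[[0,0,-0.4],[0,0,0]],[[0,0,-0.2],[0,0,0]],[[0,0,-0.1],[0,0,0]],[[0,0,0],[0,0,0]],[[0,0,0],[0,0,0]]]}'
python3 look.py s2
python3 - <<'E'
from h import *
D=cams.camera("scene"); P=cloud(D).reshape(-1,3); t=np.array([.6625,-.037]); 
q=P[(np.hypot(*(P[:,:2]-t-[0.002,.0035]).T)<.012)]; z=np.sort(q[:,2]); print(np.histogram(z,np.arange(.08,.2,.004)))
x,y=proj(D,[.6625,-.034,.1]).astype(int)[0]; cv2.imwrite("pics/s2s.png",cv2.resize(D["pixels"][y-45:y+30,x-50:x+50],None,fx=6,fy=6,interpolation=cv2.INTER_CUBIC))
a=cv2.imread("pics/s2.png"); b=cv2.imread("pics/s2s.png"); a=cv2.resize(a[120:500,200:600],(400,380)); b=cv2.resize(b,(400,300)); b=cv2.copyMakeBorder(b,0,80,0,0,cv2.BORDER_CONSTANT); cv2.imwrite("pics/s2c.png",np.hstack([a,b]))
E
```

```text
time: 7.78
ee_pos: [0.6627, -0.0354, 0.2178]
eef_rot: [0.998, 0.069, 0.0, 0.0]
ft_force: [0.7, 0.3, -0.5]
width: 0.0181
grip_force: 20.0
[ 0.6627 -0.0354  0.2178] yaw x 7.88 tilt [ 0.0007 -0.0001] [ 0.7  0.3 -0.5] 7.7833
pred tip px [313.3 200.9]
crop origin 183 100 scale 3
(array([0, 0, 1, 0, 0, 0, 0, 1, 1, 3, 3, 3, 1, 6, 3, 0, 6, 4, 6, 5, 3, 0,
       1, 6, 3, 4, 6, 6, 4]), array([0.08 , 0.084, 0.088, 0.092, 0.096, 0.1  , 0.104, 0.108, 0.112,
       0.116, 0.12 , 0.124, 0.128, 0.132, 0.136, 0.14 , 0.144, 0.148,
       0.152, 0.156, 0.16 , 0.164, 0.168, 0.172, 0.176, 0.18 , 0.184,
       0.188, 0.192, 0.196]))
```

View pics/s2c.png

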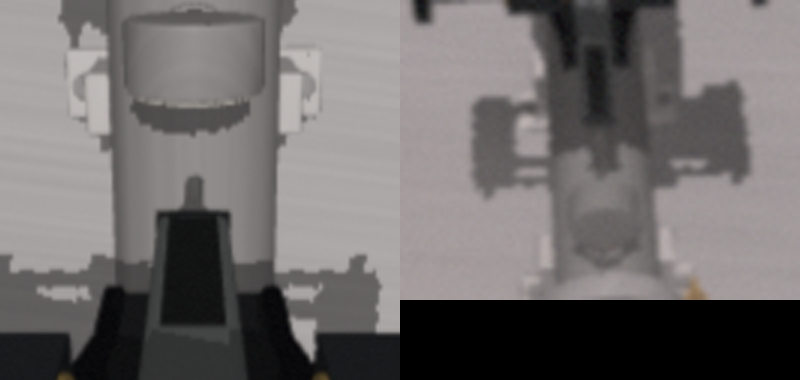

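```bash
python3 -m crank '{"steps":[[[0,-0.02,-0.15],[0,0,0]],[[0,0,-0.15],[0,0,0]],[[0,0,-0.12],[0,0,0]],[[0,0,-0.04],[0,0,0]],[[0,0,0],[0,0,0]],[[0,0,0],[0,0,0]]]}'
python3 look.py s3
```

```text
time: 8.38
ee_pos: [0.6626, -0.0359, 0.2058]
eef_rot: [0.998, 0.069, -0.0, 0.0]
ft_force: [-1.7, 0.2, -0.7]
width: 0.0178
grip_force: 20.0
[ 0.6626 -0.0359  0.2058] yaw x 7.88 tilt [-0.0001 -0.0001] [-1.7  0.2 -0.7] 8.3833
pred tip px [313.3 200.8]
crop origin 183 100 scale 3
```

```bash
python3 - <<'E'
from h import *
import pickle
c=pickle.load(open("s3.pkl","rb")); P=cloud(c); g=c["pixels"].max(2)
for v in range(186,206,2): print(v,g[v,306:322].tolist(),(P[v,306:322,2]*1000).astype(int).tolist())
E
```

```text
186 [106, 107, 91, 85, 85, 85, 85, 94, 136, 139, 117, 111, 112, 111, 110, 114] [88, 87, 88, 89, 89, 90, 89, 88, 88, 88, 88, 89, 89, 87, 88, 90]
188 [138, 141, 140, 139, 139, 140, 141, 141, 145, 145, 141, 143, 144, 143, 143, 142] [87, 88, 87, 89, 88, 88, 89, 88, 88, 87, 88, 88, 88, 88, 88, 89]
190 [138, 141, 143, 142, 142, 143, 143, 144, 146, 145, 142, 143, 144, 143, 142, 142] [87, 88, 88, 88, 88, 89, 89, 89, 89, 88, 88, 90, 89, 89, 89, 88]
192 [138, 141, 143, 142, 142, 143, 145, 144, 145, 144, 142, 143, 143, 143, 142, 142] [87, 89, 87, 89, 88, 89, 88, 88, 88, 89, 88, 89, 88, 88, 88, 88]
194 [138, 141, 143, 143, 142, 143, 144, 144, 146, 145, 142, 142, 143, 143, 142, 142] [88, 89, 88, 89, 89, 88, 87, 89, 88, 88, 90, 88, 88, 88, 89, 88]
196 [138, 141, 143, 143, 142, 143, 144, 144, 145, 145, 142, 143, 143, 143, 142, 142] [88, 88, 87, 89, 88, 89, 90, 89, 89, 89, 89, 88, 89, 89, 88, 87]
198 [138, 140, 143, 143, 142, 142, 138, 134, 134, 138, 141, 142, 143, 143, 142, 142] [89, 88, 88, 88, 89, 89, 88, 90, 89, 89, 90, 87, 87, 89, 87, 87]
200 [138, 140, 143, 143, 141, 122, 93, 88, 89, 93, 112, 138, 143, 143, 142, 142] [87, 88, 88, 87, 88, 89, 98, 98, 98, 99, 88, 88, 89, 90, 89, 88]
202 [138, 140, 143, 143, 139, 100, 82, 83, 86, 86, 103, 136, 143, 144, 142, 142] [87, 88, 89, 88, 88, 99, 105, 107, 106, 105, 101, 89, 89, 88, 88, 87]
204 [138, 140, 143, 143, 138, 94, 78, 81, 83, 82, 84, 135, 143, 142, 142, 142] [87, 88, 89, 89, 88, 109, 111, 112, 112, 112, 108, 88, 88, 87, 89, 88]
```

```bash
python3 -m crank '{"steps":[[[-0.05,-0.007,0],[0,0,0]],[[-0.1,-0.014,0],[0,0,0]],[[-0.1,-0.014,0],[0,0,0]],[[-0.1,-0.014,0],[0,0,0]],[[-0.1,-0.014,0],[0,0,0]],[[-0.1,-0.014,0],[0,0,0]],[[-0.1,-0.014,0],[0,0,0]],[[-0.1,-0.014,0],[0,0,0]],[[-0.1,-0.014,0],[0,0,0]],[[-0.1,-0.014,0],[0,0,0]]]}'
python3 look.py s4
python3 - <<'E'
from h import *
import pickle
c=pickle.load(open("s4.pkl","rb")); g=c["pixels"].max(2).astype(int)
rows=[]
for v in range(160,200):
    row=g[v,300:328]; w=np.clip(100-row,0,None)
    if 50<w.sum()<400: rows.append((300+(w*np.arange(28)).sum()/w.sum(),v))
W=onplane(c,rows,.091); print(len(rows),np.round(rows,1)[[0,-1]],W[[0,-1]],np.polyfit(W[:,0],W[:,1],1))
s=monitor.read_state()["ee_pos"]; print("line y at tcp",np.polyval(np.polyfit(W[:,0],W[:,1],1),s[0]),s)
E
```

```text
time: 9.27
ee_pos: [0.6386, -0.0393, 0.2059]
eef_rot: [0.998, 0.069, 0.0, 0.0]
ft_force: [-0.4, -0.5, -1.0]
width: 0.0179
grip_force: 20.0
[ 0.6386 -0.0393  0.2059] yaw x 7.88 tilt [ 0.0001 -0.0001] [-0.4 -0.5 -1. ] 9.2667
pred tip px [313.4 200.8]
crop origin 183 100 scale 3
22 [[309.7 161. ]
 [313.8 199. ]] [[ 0.67564107 -0.0305869   0.091     ]
 [ 0.63885498 -0.03964147  0.091     ]] [ 0.21004765 -0.17437945]
line y at tcp -0.040300600311146656 [ 0.63832586 -0.03933955  0.20592122]
```

```bash
for i in 1; do python3 -m crank '{"steps":[[[-0.1,-0.017,0],[0,0,0]],[[-0.1,-0.017,0],[0,0,0]],[[-0.1,-0.015,0],[0,0,0]],[[-0.1,-0.015,0],[0,0,0]],[[-0.1,-0.015,0],[0,0,0]],[[-0.1,-0.015,0],[0,0,0]],[[-0.1,-0.015,0],[0,0,0]],[[-0.1,-0.015,0],[0,0,0]],[[-0.1,-0.015,0],[0,0,0]],[[-0.1,-0.015,0],[0,0,0]]]}'; done
python3 -m crank '{"steps":[[[-0.1,-0.015,0],[0,0,0]],[[-0.1,-0.014,0],[0,0,0]],[[-0.1,-0.015,0],[0,0,0]],[[-0.1,-0.014,0],[0,0,0]],[[-0.1,-0.015,0],[0,0,0]],[[-0.1,-0.014,0],[0,0,0]],[[-0.1,-0.015,0],[0,0,0]],[[-0.1,-0.014,0],[0,0,0]],[[-0.1,-0.015,0],[0,0,0]],[[-0.1,-0.014,0],[0,0,0]]]}'
cat > chk.py <<'E'
from h import *
c=cams.camera("wrist"); g=c["pixels"].max(2).astype(int); s=monitor.read_state()["ee_pos"]
rows=[]
for v in range(150,199):
    row=g[v,300:328]; w=np.clip(100-row,0,None)
    if 50<w.sum()<250 and np.ptp(np.nonzero(w)[0])<9: rows.append((300+(w*np.arange(28)).sum()/w.sum(),v))
W=onplane(c,rows,.091); f=np.polyfit(W[:,0],W[:,1],1); print(len(rows),np.round(rows,1)[[0,-1]].tolist(),"slope",f[0],"line y at tcp",np.polyval(f,s[0]),s)
print("tip row 204",g[204,304:324].tolist()); cv2.imwrite("pics/chk.png",c["pixels"])
E
python3 chk.py
```

```text
time: 10.15
ee_pos: [0.6136, -0.0431, 0.2058]
eef_rot: [0.998, 0.069, 0.0, 0.0]
ft_force: [0.2, -0.1, -0.9]
width: 0.0174
grip_force: 20.0
time: 10.98
ee_pos: [0.5886, -0.0467, 0.2058]
eef_rot: [0.998, 0.069, 0.0, 0.0]
ft_force: [-0.0, -0.7, -1.4]
width: 0.0178
grip_force: 20.0
49 [[313.2, 150.0], [313.3, 198.0]] slope 0.14173937522484775 line y at tcp -0.046743101174902435 [ 0.58829017 -0.04681961  0.20586931]
tip row 204 [137, 137, 138, 141, 143, 142, 130, 83, 76, 81, 83, 81, 84, 134, 142, 142, 141, 142, 142, 141]
```

```bash
python3 -m crank '{"steps":[[[-0.1,-0.014,0],[0,0,0]],[[-0.1,-0.014,0],[0,0,0]],[[-0.1,-0.015,0],[0,0,0]],[[-0.1,-0.014,0],[0,0,0]],[[-0.1,-0.014,0],[0,0,0]],[[-0.1,-0.014,0],[0,0,0]],[[-0.1,-0.014,0],[0,0,0]],[[-0.1,-0.014,0],[0,0,0]],[[-0.1,-0.015,0],[0,0,0]],[[-0.1,-0.014,0],[0,0,0]]]}'
python3 -m crank '{"steps":[[[-0.1,-0.014,0],[0,0,0]],[[-0.1,-0.014,0],[0,0,0]],[[-0.1,-0.015,0],[0,0,0]],[[-0.1,-0.014,0],[0,0,0]],[[-0.1,-0.014,0],[0,0,0]],[[-0.1,-0.014,0],[0,0,0]],[[-0.1,-0.014,0],[0,0,0]],[[-0.1,-0.014,0],[0,0,0]],[[-0.1,-0.015,0],[0,0,0]],[[-0.1,-0.014,0],[0,0,0]]]}'
python3 -m crank '{"steps":[[[-0.1,-0.014,0],[0,0,0]],[[-0.1,-0.014,0],[0,0,0]],[[-0.1,-0.015,0],[0,0,0]],[[-0.1,-0.014,0],[0,0,0]],[[-0.1,-0.014,0],[0,0,0]],[[-0.1,-0.014,0],[0,0,0]],[[-0.1,-0.014,0],[0,0,0]],[[-0.1,-0.014,0],[0,0,0]],[[-0.1,-0.015,0],[0,0,0]],[[-0.1,-0.014,0],[0,0,0]]]}'
python3 chk.py
```

```text
time: 11.87
ee_pos: [0.5636, -0.0503, 0.2058]
eef_rot: [0.998, 0.069, 0.0, 0.0]
ft_force: [0.1, -0.2, -0.9]
width: 0.0181
grip_force: 20.0
time: 12.7
ee_pos: [0.5386, -0.0538, 0.2058]
eef_rot: [0.998, 0.069, -0.0, 0.0]
ft_force: [-0.4, -0.6, -0.6]
width: 0.018
grip_force: 20.0
time: 13.53
ee_pos: [0.5136, -0.0574, 0.2058]
eef_rot: [0.998, 0.069, 0.0, 0.0]
ft_force: [0.7, 0.0, -0.7]
width: 0.018
grip_force: 20.0
49 [[313.1, 150.0], [313.6, 198.0]] slope 0.1474356484349059 line y at tcp -0.0577665084136285 [ 0.51327397 -0.05748624  0.20584407]
tip row 204 [136, 136, 136, 139, 141, 142, 137, 94, 79, 80, 82, 81, 89, 134, 142, 141, 141, 141, 141, 140]
```

```bash
python3 -m crank '{"steps":[[[-0.1,-0.015,0],[0,0,0]],[[-0.1,-0.015,0],[0,0,0]],[[-0.1,-0.014,0],[0,0,0]],[[-0.1,-0.015,0],[0,0,0]],[[-0.1,-0.015,0],[0,0,0]],[[-0.1,-0.014,0],[0,0,0]],[[-0.1,-0.015,0],[0,0,0]],[[-0.08,-0.01,0],[0,0,0]],[[0,0,0],[0,0,0]],[[0,0,0],[0,0,0]]]}'
python3 -m crank '{"steps":[[[0,0,0.1],[0,0,0]],[[0,0,0.3],[0,0,0]],[[0,0,0.5],[0,0,0]],[[0,0,0.6],[0,0,0]],[[0,0,0.6],[0,0,0]],[[0,0,0.6],[0,0,0]],[[0,0,0.6],[0,0,0]],[[0,0,0.3],[0,0,0]],[[0,0.2,0],[0,0,0]],[[0.07,0.5,0],[0,0,0]]]}'
python3 -m crank '{"steps":[[[0.08,0.8,0],[0,0,0]],[[0.08,0.8,0],[0,0,0]],[[0.08,0.8,0],[0,0,0]],[[0.08,0.8,0],[0,0,0]],[[0.08,0.8,0],[0,0,0]],[[0.08,0.8,0],[0,0,0]],[[0.08,0.8,0],[0,0,0]],[[0.08,0.8,0],[0,0,0]],[[0.08,0.8,0],[0,0,0]],[[0.08,0.8,0],[0,0,0]]]}'
python3 -m crank '{"steps":[[[0.08,0.8,0],[0,0,0]],[[0.08,0.8,0],[0,0,0]],[[0.08,0.8,0],[0,0,0]],[[0.08,0.8,0],[0,0,0]],[[0.08,0.8,0],[0,0,0]],[[0.08,0.8,0],[0,0,0]],[[0.08,0.8,0],[0,0,0]],[[0.08,0.8,0],[0,0,0]],[[0.08,0.8,0],[0,0,0]],[[0,0.4,0],[0,0,0]]]}'
python3 -m crank '{"steps":[[[0,0,0],[0,0,0]],[[0,0,0],[0,0,0]],[[0,0,0],[0,0,0]]]}'
python3 look.py l1
```

```text
time: 14.42
ee_pos: [0.4943, -0.0602, 0.2059]
eef_rot: [0.998, 0.069, 0.0, 0.0]
ft_force: [0.1, 0.3, -0.2]
width: 0.018
grip_force: 20.0
time: 15.25
ee_pos: [0.4961, -0.0438, 0.2958]
eef_rot: [0.998, 0.067, 0.0, 0.0]
ft_force: [0.2, 0.0, -1.1]
width: 0.0177
grip_force: 20.0
time: 16.08
ee_pos: [0.5157, 0.1587, 0.295]
eef_rot: [0.998, 0.069, -0.001, 0.0]
ft_force: [0.7, -0.6, -1.1]
width: 0.018
grip_force: 20.0
time: 16.92
ee_pos: [0.533, 0.35, 0.2945]
eef_rot: [0.998, 0.07, -0.001, -0.0]
ft_force: [-0.4, 1.0, -1.1]
width: 0.0184
grip_force: 20.0
time: 17.17
ee_pos: [0.5344, 0.3461, 0.2957]
eef_rot: [0.998, 0.068, 0.0, 0.0]
ft_force: [-0.0, -0.2, -1.5]
width: 0.0182
grip_force: 20.0
[0.5344 0.3461 0.2957] yaw x 7.82 tilt [ 0.0001 -0.0009] [-0.  -0.2 -1.5] 17.1667
pred tip px [313.2 200.8]
crop origin 183 100 scale 3
```

View pics/l1.png

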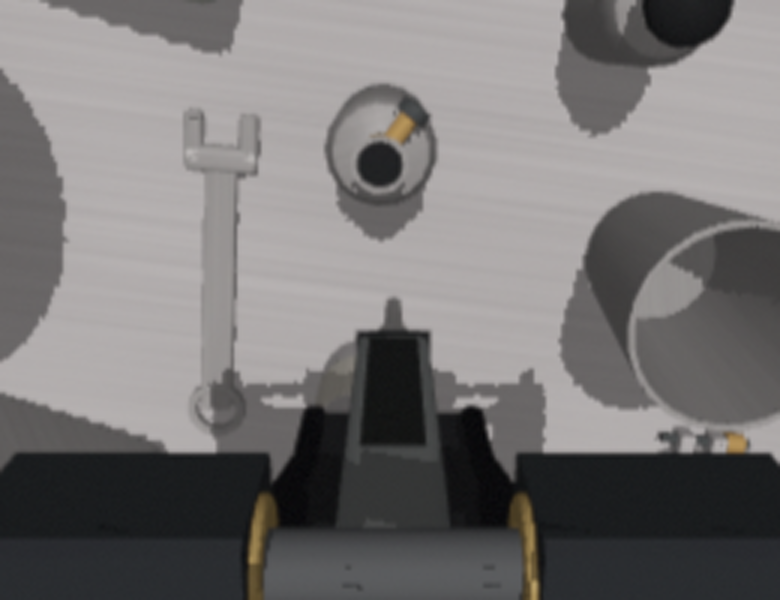

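```bash
cat > mouth.py <<'E'
from h import *
import pickle,sys
c=pickle.load(open(sys.argv[1]+".pkl","rb")); g=c["pixels"].max(2); x,y=int(sys.argv[2]),int(sys.argv[3])
m=(g<60).astype(np.uint8); n,l,st,ce=cv2.connectedComponentsWithStats(m); k=l[y,x]; print(st[k],ce[k])
P=cloud(c); q=P[l==k]; print("z",np.percentile(q[:,2],[5,50,95]))
cn=cv2.findContours((l==k).astype(np.uint8),0,1)[0][0]; (e,ax,_)=cv2.fitEllipse(cn); print(e,ax, onplane(c,[e],.13))
s=monitor.read_state()["ee_pos"]; d=onplane(c,[e],.13)[0]-s; print("units",(d[:2]/.025).round(3),(.2475-s[2])/.025)
E
python3 mouth.py l1 310 155
```

```text
[303 148  14  14 155] [309.23225806 154.36774194]
z [0.12868188 0.12977075 0.13103241]
(309.2506408691406, 154.37246704101562) (13.006217002868652, 13.388426780700684) [[0.57093581 0.35557937 0.13      ]]
units [1.455 0.386] -1.9339366439493655
```

```bash
python3 -m crank '{"steps":[[[0.2,0.05,0],[0,0,0]],[[0.3,0.08,0],[0,0,0]],[[0.3,0.08,0],[0,0,0]],[[0.3,0.08,-0.2],[0,0,0]],[[0.25,0.07,-0.3],[0,0,0]],[[0.1,0.03,-0.3],[0,0,0]],[[0,0,-0.3],[0,0,0]],[[0,0,-0.2],[0,0,0]],[[0,0,0],[0,0,0]],[[0,0,0],[0,0,0]]]}'
python3 -m crank '{"steps":[[[0,0,0],[0,0,0]],[[0,0,0],[0,0,0]],[[0,0,0],[0,0,0]]]}'
python3 look.py l2
python3 - <<'E'
from h import *
D=[cv2.resize(cv2.imread("pics/l2.png")[150:480,235:565],(400,400))]
s=monitor.read_state()["ee_pos"]
c=cams.camera("scene"); x,y=proj(c,s-[0,0,.11]).astype(int)[0]; D.append(cv2.resize(c["pixels"][y-30:y+30,x-30:x+30],(400,400),interpolation=cv2.INTER_CUBIC))
cv2.imwrite("pics/l2c.png",np.hstack(D))
E
```

```text
time: 18.05
ee_pos: [0.57, 0.357, 0.2631]
eef_rot: [0.998, 0.069, -0.0, 0.0]
ft_force: [-0.5, -0.3, -1.2]
width: 0.0178
grip_force: 20.0
time: 18.3
ee_pos: [0.5704, 0.3572, 0.2639]
eef_rot: [0.998, 0.069, 0.0, -0.0]
ft_force: [0.4, -0.9, -1.6]
width: 0.018
grip_force: 20.0
[0.5704 0.3572 0.2639] yaw x 7.88 tilt [0.0008 0.0003] [ 0.4 -0.9 -1.6] 18.3
pred tip px [313.3 200.9]
crop origin 183 100 scale 3
```

View pics/l2c.png

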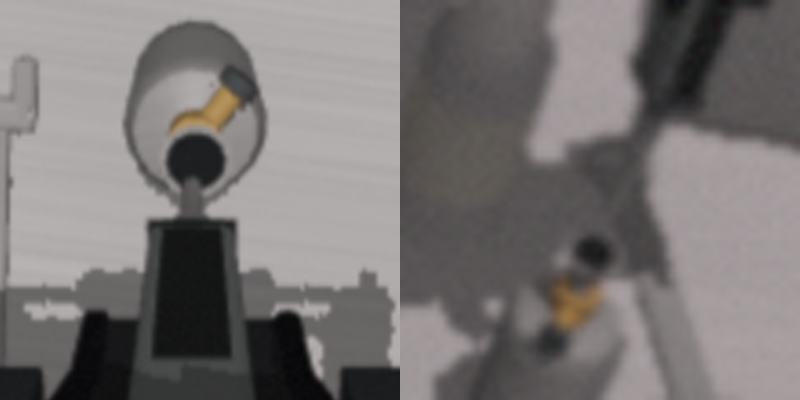

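```bash
python3 - <<'E'
from h import *
import pickle
c=pickle.load(open("l2.pkl","rb")); g=c["pixels"].max(2).astype(int)
for v in range(184,206): print(v,g[v,302:328].tolist())
m=(g<58).astype(np.uint8); n,l,st,ce=cv2.connectedComponentsWithStats(m); k=l[193,315]; print(st[k])
s=monitor.read_state()["ee_pos"];print(s,onplane(c,[(315,194)],.13))
E
```

```text
184 [149, 149, 150, 150, 151, 148, 122, 134, 162, 170, 170, 167, 167, 165, 166, 168, 169, 172, 165, 143, 126, 122, 141, 147, 148, 148]
185 [148, 148, 149, 149, 148, 142, 130, 157, 164, 158, 155, 145, 144, 144, 145, 152, 157, 164, 165, 132, 130, 143, 147, 148, 148, 148]
186 [146, 146, 146, 146, 145, 138, 148, 157, 152, 139, 129, 110, 107, 108, 111, 126, 134, 145, 153, 143, 142, 147, 148, 147, 146, 146]
187 [143, 145, 146, 146, 147, 144, 154, 139, 127, 96, 63, 50, 48, 47, 50, 57, 74, 108, 134, 147, 151, 148, 146, 146, 146, 145]
188 [145, 145, 147, 147, 151, 151, 141, 98, 62, 44, 34, 34, 32, 33, 33, 34, 37, 52, 91, 132, 147, 147, 145, 144, 144, 144]
189 [145, 145, 145, 146, 152, 150, 116, 61, 36, 32, 33, 33, 33, 32, 32, 33, 33, 34, 48, 90, 132, 147, 146, 144, 142, 143]
190 [144, 143, 143, 146, 152, 137, 76, 38, 32, 33, 32, 33, 32, 32, 33, 33, 33, 33, 34, 51, 101, 144, 148, 144, 143, 141]
191 [142, 143, 144, 148, 150, 106, 52, 34, 32, 33, 31, 34, 33, 33, 33, 33, 32, 34, 33, 40, 86, 142, 150, 144, 142, 142]
192 [143, 143, 144, 151, 148, 88, 42, 33, 33, 33, 33, 33, 32, 33, 32, 33, 32, 33, 
[... 1027 characters left out ...]
6, 142, 121, 76, 81, 89, 92, 90, 76, 75, 102, 122, 140, 139, 119, 105, 137, 166, 172, 174]
202 [173, 168, 125, 108, 105, 101, 119, 129, 133, 93, 84, 88, 92, 92, 99, 118, 143, 142, 129, 114, 109, 117, 164, 174, 175, 175]
203 [176, 173, 148, 140, 138, 115, 108, 108, 112, 87, 83, 88, 90, 91, 99, 129, 136, 125, 109, 111, 133, 142, 168, 174, 174, 175]
204 [176, 175, 173, 173, 170, 144, 112, 105, 103, 86, 83, 86, 90, 88, 86, 105, 109, 110, 112, 139, 167, 171, 173, 173, 174, 174]
205 [175, 176, 175, 176, 175, 168, 124, 109, 103, 85, 83, 86, 88, 87, 84, 101, 112, 135, 144, 169, 175, 176, 176, 176, 176, 176]
[308 187  15  14 161]
[0.57039082 0.35713879 0.26369142] [[0.57088428 0.35550919 0.13      ]]
```

```bash
python3 -m crank '{"steps":[[[0.02,-0.06,0],[0,0,0]],[[0,0,-0.1],[0,0,0]],[[0,0,-0.15],[0,0,0]],[[0,0,-0.15],[0,0,0]],[[0,0,-0.12],[0,0,0]],[[0,0,-0.08],[0,0,0]],[[0,0,-0.04],[0,0,0]],[[0,0,0],[0,0,0]],[[0,0,0],[0,0,0]],[[0,0,0],[0,0,0]]]}'
python3 look.py l3
python3 - <<'E'
from h import *
import pickle
c=pickle.load(open("l3.pkl","rb")); g=c["pixels"].max(2).astype(int); P=cloud(c)
for v in range(184,212,2): print(v,g[v,302:328].tolist())
for v in (196,198,199,200,201,202): print(v,(P[v,308:319,2]*1000).astype(int).tolist())
E
```

```text
time: 19.23
ee_pos: [0.5709, 0.3557, 0.2475]
eef_rot: [0.998, 0.069, 0.0, -0.0]
ft_force: [0.1, 0.6, -1.1]
width: 0.0178
grip_force: 20.0
[0.5709 0.3557 0.2475] yaw x 7.88 tilt [0.0002 0.0001] [ 0.1  0.6 -1.1] 19.2333
pred tip px [313.3 200.8]
crop origin 183 100 scale 3
184 [149, 150, 151, 153, 156, 157, 153, 134, 129, 123, 120, 116, 119, 134, 158, 168, 175, 179, 177, 170, 160, 145, 120, 144, 149, 150]
186 [151, 152, 153, 154, 149, 130, 114, 129, 146, 159, 159, 163, 165, 161, 155, 158, 170, 171, 165, 152, 130, 121, 122, 146, 149, 149]
188 [149, 150, 150, 148, 123, 134, 163, 172, 172, 168, 167, 165, 166, 167, 170, 174, 174, 160, 138, 136, 144, 148, 148, 149, 148, 148]
190 [145, 145, 147, 147, 145, 157, 153, 140, 136, 128, 111, 108, 111, 127, 134, 144, 152, 154, 141, 133, 145, 147, 146, 147, 147, 146]
192 [147, 147, 149, 151, 147, 130, 94, 53, 42, 34, 33, 34, 34, 34, 38, 49, 72, 107, 136, 136, 144, 145, 144, 145, 143, 143]
194 [143, 145, 151, 143, 90, 47, 35, 32, 33, 32, 34, 33, 33, 34, 33, 33, 32, 35, 63, 129, 148, 149, 144, 142, 142, 143]
196 [145, 150, 149, 91, 43, 34, 31, 33, 33, 
[... 581 characters left out ...]
42, 133, 112, 88, 78, 82, 85, 87, 87, 84, 97, 120, 139, 137, 140, 142, 166, 174, 175, 175, 175]
208 [174, 174, 171, 142, 112, 108, 115, 118, 108, 87, 85, 86, 86, 85, 88, 110, 130, 141, 167, 173, 174, 174, 174, 174, 174, 174]
210 [112, 100, 100, 97, 73, 67, 64, 49, 45, 45, 44, 44, 47, 47, 47, 48, 57, 78, 82, 82, 85, 97, 100, 105, 138, 171]
196 [129, 129, 128, 129, 128, 129, 129, 130, 130, 129, 130]
198 [130, 129, 129, 132, 128, 129, 128, 130, 130, 130, 129]
199 [129, 128, 130, 128, 129, 137, 136, 129, 129, 129, 129]
200 [128, 129, 130, 129, 138, 140, 139, 140, 131, 130, 131]
201 [129, 128, 128, 129, 142, 144, 144, 143, 138, 129, 130]
202 [129, 130, 129, 139, 147, 147, 149, 147, 142, 129, 130]
```

```bash
python3 -m crank '{"steps":[[[0,0,0],[0,0,0]],[[0,0,0],[0,0,0]],[[0,0,0],[0,0,0]]]}'
python3 -c "
import pickle
from h import *
c=pickle.load(open('l3.pkl','rb')); print(onplane(c,[(313.4,198.3)],.13))
print(ticket.close_job())"
```

```text
time: 19.53
ee_pos: [0.5709, 0.3556, 0.2474]
eef_rot: [0.998, 0.069, 0.0, 0.0]
ft_force: [0.4, -0.3, -1.1]
width: 0.0177
grip_force: 20.0
[[0.57108948 0.35564421 0.13      ]]
the job is handed in; nothing more can be done
None
```

I ran the detector along the whole weld, gauge end first, about 5 mm off the metal. It is now held upright and steady, centred about 7 mm above the reference leak's mouth. The job is handed in at 19.5 s, with no contact seen in the force readings; the verdict wasn't reported back.

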